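# Lock the rotor cradle for transport

## Task

Lock the rotor cradle for transport: with the hooked rod, draw the shoot bolt under the clear cover all the way forward to its stop, then push the red T-handled pin fully home through the bolt, then flip its sprung yellow ring over so that it lies round the pin's end. Do not touch the bolt or its knob with the gripper, leave the other things on the bench where they stand, and finish with the hooked rod lying flat on its rubber mat.

Things in the scene. Friction and masses are not known exactly. Their poses are not given: they have to be found in the camera images.
- cradle: Fixed white base plate carrying rotor, bolt, pin and cover. Origin on the bench below the crossing of bolt and pin axes, z up, +x from the open front in under the cover along the bolt, +y to the pin's T-handle side. All cradle figures are in this frame, mm: plate x -105 to 245, y -90 to 155, top z 12.
- keeper (a point): Crossing of the bolt axis (along cradle x) and pin axis (along cradle y), 34 mm above the bench, axes as the cradle's. Two steel cheeks hold the pin here: cradle x -11 to 11, y -26 to -14 and 14 to 26, top z 48.
- cover_mouth (a point): Middle of the lower edge of the clear cover's open front: cradle 70, -22, 12 mm. Cover spans cradle x 70 to 235, y -90 to 155; top sheet z 105 to 110. Shut at sides and back, and in front for y 36 to 155; in front open for y -81 to 36, full height. Inside, y -80 to 30 is free but for the bolt (top z 41), its knob and two guides (x 68 to 82, |y| 13 to 21, top z 42).
- rotor_top (a point): Top of the red rotor's hub under the cover. The rotor is a disc 112 mm across, top of its hub here at cradle 152, 92, 76 mm; fixed.
- bolt (a joint): Steel shoot bolt, slides along the cradle's x; value in m: 0 = fully forward (home, at its stop, its cross hole in line with the pin), positive = drawn back under the cover; friction about 2 N, stays where it is left. The pin cannot pass the bolt unless it is within about 4 mm of home.
- bolt_knob (a point): Foot of the upright blue round knob on the bolt under the cover, on the knob's axis; knob 16 mm diameter, 46 mm tall; the point is at cradle x = 105 mm + bolt value, y = 0, z = 41 mm (so the knob spans z 41 to 87). Axes as the cradle's.
- pin (a joint): T-handled pin, slides along the cradle's y; value in m: 0 = fully home, positive = standing out to +y; friction about 3 N, stays where it is left, stops at 0.
- pin_head (a point): Centre of the pin's red head, on the pin axis: cradle x 0, y = 36 mm + pin value, z 34; axes as the cradle's. A round red T-bar, 14 mm diameter, runs through it along cradle x from -90 to +30 mm: the surface to push on, its outer side 7 mm to +y. The head block is 24 mm along x, 12 along y, and reaches 31 mm above the axis. The steel shank, 12 mm thick, reaches 82 mm to -y.
- t_bar_end (a point): Front end of the red T-bar, on its axis, 90 mm from pin_head towards -x of the cradle. Axes as the cradle's.
- ring (a joint): Sprung yellow ring hinged on the pin's head, axis along cradle x; rad: 0 = folded back at its stop to +y, rising outwards 18 degrees above level (its start); 3.1 = flipped over, lying round the pin's end (15 degrees below level, to -y). It swings over the top; an over-centre spring holds it at either end (at most about 2 N at the ring's end) and snaps it over beyond the middle, 1.55.
- ring_hinge (a point): Point on the ring's hinge axis, in the pin's middle plane, 24 mm above point pin_head. Axes as the cradle's.
- ring_end (a point): Middle of the ring's far end bar, 91 mm from the hinge axis. The ring is a flat loop of 6 mm wire, 54 mm wide outside at most, its end bar straight for 20 mm.
- rod: Loose hooked rod, 0.1 to 0.15 kg: orange handle 75 x 18 x 26 mm (x, y, z); from it a steel rod 8 mm thick runs along +x, 13 mm above the handle's underside, to 157 mm from the handle's middle, where it turns square to +y for 32 mm, level: the hook. Origin at the centre of the handle's underside, z up as it lies; it balances about 27 mm forward of it.
- rod_hook (a point): Centre of the hook's free end: 157, 32, 13 mm from the rod's origin in the rod's frame; the end is rounded and reaches 4 mm beyond it.
- mat: Fixed black rubber mat 260 x 130 x 3 mm (x, y, z) on the bench, where the rod lies at the start; origin at the centre of its underside.
- bottle: Amber bottle, 64 mm diameter, 155 mm tall, loose; origin at the centre of its underside. Leave it alone.
- beaker: Glass beaker, 72 mm diameter, 90 mm tall, loose; origin at the centre of its underside. Leave it alone.
- jar: White jar with blue cap, 60 mm diameter, 85 mm tall, loose; origin at the centre of its underside. Leave it alone.
- tube_rack: Blue tube rack 90 x 140 mm, 71 mm tall with its tubes, loose; origin at the centre of its underside. Leave it alone.
- tip_box: Orange tip box with clear lid 87 x 122 mm, 71 mm tall, loose; origin at the centre of its underside. Leave it alone.
- spare_rotor: Red spare rotor disc, 120 mm diameter, 30 mm tall, loose; origin at the centre of its underside. Leave it alone.
Mind the look-alikes: they are no part of the job. Of the things like the rod, leave any that is pink; of the rest the larger one is meant.

How it is judged (in metres and radians):
On the way, in this order (a step that is already met when the one before it is completed fails the run):
1. the shoot bolt is fully forward (value of joint bolt below 0.004 m), for 0.1 s.
2. the pin is fully home through the bolt (value of joint pin below 0.004 m and value of joint bolt below 0.005 m), for 0.1 s.
3. the ring is flipped over the pin's end (value of joint ring above 2.95 rad and value of joint pin below 0.005 m), for 0.2 s.
At the end, for the whole second after the job is handed in: The bolt and the pin are within 5 mm of fully home, the ring is within 0.15 rad of fully flipped over the pin's end, and the hooked rod lies still and flat on its mat, the handle's middle over the mat (all of step 3 and value of joint bolt below 0.005 m and x of rod in the frame of mat between -0.12 and 0.12 m and y of rod in the frame of mat between -0.065 and 0.065 m and z of rod in the frame of mat below 0.008 m and angle between rod's own z axis and vertical below 0.12 rad and linear speed of rod below 0.02 m/s); the robot touches nothing.
It fails at once if the gripper or arm touches the bolt or its knob (contact force between any of the fingers, the arm and bolt above 1 N).
It fails at once if one of the other things on the bench is moved more than 30 mm (distance of any of bottle, beaker, jar, tube_rack, tip_box, spare_rotor from where it was at the start of the episode above 0.03 m).
It also fails if it takes over 72 s, if anything falls off the work surface, if the arm or the gripper's body presses on something with over 40 N, if the wrist force passes 120 N, or if a joint passes its speed limit or range.

## Robot

A 6-joint arm with a two-finger parallel gripper is mounted at the origin on the work surface. World frame = base frame: x ahead of the robot, y to its left, z up, the work surface at z = 0. Lengths are in mm, angles in rad, forces in N, time in s.
With the tool pointing down it reaches from about 350 to 775 mm from the base axis. Payload 7.3 kg.
Tool frame: the origin (TCP) lies between the finger pads; the fingertips stand 25 mm ahead of it and the grasp point (between the pads) lies 6 mm ahead of it; z points along the fingers, y is the line along which they close (so a half turn about z gives the same grasp; the last joint's range is limited). The gripper opens to 92 mm and grips with 3 to 60 N. Pads are 19 mm wide; open, the fingers measure 130 mm over their backs; the gripper's body (75 mm by 190 mm) begins 47 mm behind the grasp point.
Start: joints at [1.091, 0.342, 1.524, -0, 1.275, -0.146], TCP at [171.994, 496.045, 251.741] pointing down, gripper open.
Joint ranges: [-2.53, 2.53], [-0.77, 2.02], [0.04, 2.7], [-1, 4.14], [0.28, 2.66], [-3.11, 3.11]. Speed limits (rad/s): [2.57, 2.57, 3.14, 3.14, 3.14, 3.14].

## Interface

Orientations are given as [roll, pitch, yaw] about the fixed x, y, z axes, in that order (R = Rz(yaw) Ry(pitch) Rx(roll)).
In Python, from plant import bot gives the robot as it stands.
- The arm moves only by the tool play_rows, never from a script. Its argument "commands" is a list of rows, each an object of numbers: "x", "y", "z": the shift along the tool's x, y, z in m; "twist": the turn about the tool's z in degrees. In form: [{"x": .., "y": .., "z": .., "twist": ..}, ...]. A call has exactly 8 rows; each row is the pose to reach, as a shift and turn from the pose commanded when the call began, along the tool's axes at that moment; what a row does not reach only later rows make up. A row lasts 1/10 s, in which the tool goes at most 50 mm and 8.59 degrees, less where a joint would pass 70% of its speed; a pose out of reach is approached as far as the arm can. A call with a gripper value outside its range is refused whole. "jaw" is the closure, from 0 (fully open) to 1 (shut), set as the call begins (left out, the last holds). The fingers move at their own pace and stop on an object; the grip force is fixed at half the most. Time passes only in rows, so rows that repeat a pose let the fingers close, or fill a call up. It gives the time, the measured TCP pose, the force, the opening and the grip force at its end, in the units of the state.
- bot.get_obs(): the state, without advancing time (a new reading comes with each control period).
- bot.capture(name): name is "scene" or "top" or "wrist"; returns a dict with "pixels" (480x640x3 uint8, red, green, blue), "fx", "fy", "cx", "cy" (pixels), "k1" (the pictures are not rectified: a ray, as slopes to the right and down, at radius r is drawn at 1 + k1 r^2 times it, then the intrinsics apply), "eye" and "rotation" of the camera in the world. Camera axes: x right, y down, z forward; pixel columns grow to the right and rows downward; lengths in mm; the calibration is good to about 2 mm. A picture is of the moment at which its call begins. There is no depth.
- bot.close_job(): hands the job in; it is judged then, once.
The state is a dict: "time": time; "joint_positions": joint angles; "dq": joint speeds; "tau": joint torques, N m; "tool_pos": TCP position; "tcp_rot": TCP orientation; "contact_force": force on the tool from outside, world axes, zero at the start; "moment": the same for the moment, N m; "grip_width": finger opening in mm; "finger_force": force on a finger pad.
Only numpy, scipy, OpenCV 4.12 (cv2) and the standard library are available. Lean on these libraries where they do the work, as an engineer would, in place of code of your own. Each camera call takes 0.05 s, during which the arm holds its last target. There are 200 camera calls.

## Working session

There is one attempt and no reset: what is moved stays moved. The work goes in short steps, Python scripts to look and compute and a tool call to move; the robot and the scene stay as the last step left them, time stands still between calls to the robot, and variables do not carry over. Pictures are saved under pics/ and viewed, at most 10 in all, crops included, and the job is handed in when it is done.

Besides the shell and the picture viewer there is one more tool, called after ">>>" as a command line: name --argument value ..., lists and objects as JSON in quotes. play_rows: Moves the arm, as the interface text tells. Its arguments: {"type":"object","properties":{"commands":{"type":"array"},"jaw":{"type":"number"}},"required":["commands"]}

```bash
ls; mkdir -p pics
cat > h.py <<'E'
import numpy as np, cv2
from plant import bot
def cam(n):
    c=bot.capture(n); return c
def save(n,f):
    c=cam(n); cv2.imwrite('pics/'+f,c['pixels'][:,:,::-1]); np.save('pics/'+f+'.npy',c,allow_pickle=True); return c
def load(f): return np.load('pics/'+f+'.npy',allow_pickle=True).item()
def K(c): return np.array([[c['fx'],0,c['cx']],[0,c['fy'],c['cy']],[0,0,1.]]),np.array([c['k1'],0,0,0.])
def pt(c,u,v,z):
    k,d=K(c); p=cv2.undistortPoints(np.array([[[u,v]]],float),k,d)[0,0]
    r=np.array(c['rotation'])@np.array([p[0],p[1],1.]); e=np.array(c['eye'])
    return e+r*(z-e[2])/r[2]
def proj(c,P):
    R=np.array(c['rotation']); k,d=K(c)
    q=(np.atleast_2d(P)-np.array(c['eye']))@R
    s=q[:,:2]/q[:,2:]; s=s*(1+c['k1']*(s**2).sum(1,keepdims=True))
    return s*[c['fx'],c['fy']]+[c['cx'],c['cy']]
E
python3 - <<'E'
from h import *
for n in ['scene','top']:
    c=save(n,n+'0.png'); print(n,{k:v for k,v in c.items() if k!='pixels'})
print(bot.get_obs())
E
```

```text
pics
scene {'fx': 466.3274665392459, 'fy': 466.3274665392459, 'cx': 314.6671428552685, 'cy': 235.25923082786468, 'k1': 0.014082665359818601, 'eye': array([1129.56914986, -285.38115666,  879.7581953 ]), 'rotation': array([-2.41696284, -0.00742331,  1.23114488])}
top {'fx': 625.1466476284643, 'fy': 625.1466476284643, 'cx': 317.78442851527797, 'cy': 239.62880883316538, 'k1': 0.032540760568825565, 'eye': array([ 296.24053451,  -31.2268505 , 1477.77398498]), 'rotation': array([-3.01824633, -0.00314301, -1.57404306])}
{'time': 0.1, 'joint_positions': array([ 1.09101982e+00,  3.42608141e-01,  1.52489091e+00, -1.67779909e-05,
        1.27541836e+00, -1.46047435e-01]), 'dq': array([-0.00022159, -0.0019091 , -0.00120013,  0.00153453, -0.00067445,
       -0.00059807]), 'tau': array([ 1.92683998e-03, -4.32004023e+01, -2.44693047e+01,  7.17846723e-02,
        5.27271582e-02, -1.05455713e-04]), 'tool_pos': array([171.82984572, 495.74237424, 251.14842898]), 'tcp_rot': array([-3.14027967e+00, -1.76915930e-04,  2.80786836e+00]), 'contact_force': array([ 0.65771297, -0.0644689 , -0.93053134]), 'moment': array([ 0.01010527, -0.03781916,  0.01500114]), 'finger_force': 0.0, 'grip_width': 91.68566464620122}
```

Rotation is rpy; I'll convert it.

```bash
sed -i "s/^import numpy as np, cv2/import numpy as np, cv2\nfrom scipy.spatial.transform import Rotation as Ro/; s/np.array(c\['rotation'\])/Ro.from_euler('xyz',c['rotation']).as_matrix()/" h.py
python3 -c "
from h import *
c=load('top0.png');print(pt(c,320,240,0),pt(c,100,240,0));c=load('scene0.png');print(pt(c,320,240,0))"
```

```text
[478.52749076 -41.74058518   0.        ] [480.02165907 479.66801066   0.        ]
[416.64067372 -12.41883702   0.        ]
```

View pics/top0.png

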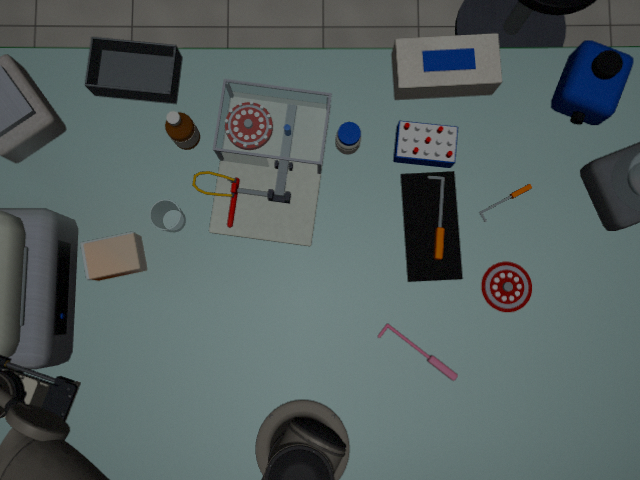

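View pics/scene0.png

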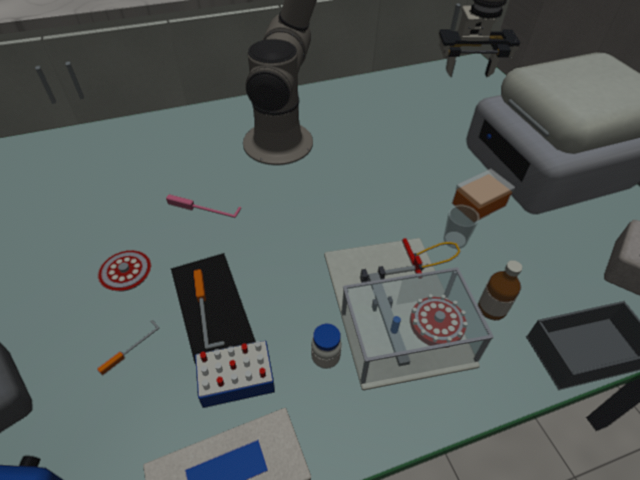

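Rod candidates (top view): orange on the mat (439,243), small orange (520,190), pink (430,360). Pink is excluded; the one on the mat is the larger and lies on its mat, so it's the one meant. I'll confirm in an enlarged crop.

```bash
python3 -c "
from h import *
a=cv2.imread('pics/top0.png')
l=cv2.resize(a[70:255,185:340],None,fx=3.2,fy=3.2,interpolation=2)   # 496x592
r=cv2.resize(a[160:290,395:540],None,fx=2.05,fy=2.05,interpolation=2)
o=np.zeros((592,800,3),'uint8'); o[:l.shape[0],:l.shape[1]]=l; o[:r.shape[0],500:500+r.shape[1]]=r[:,:300]
cv2.imwrite('pics/c1.png',o)"
```

```text
(no output)
```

View pics/c1.png

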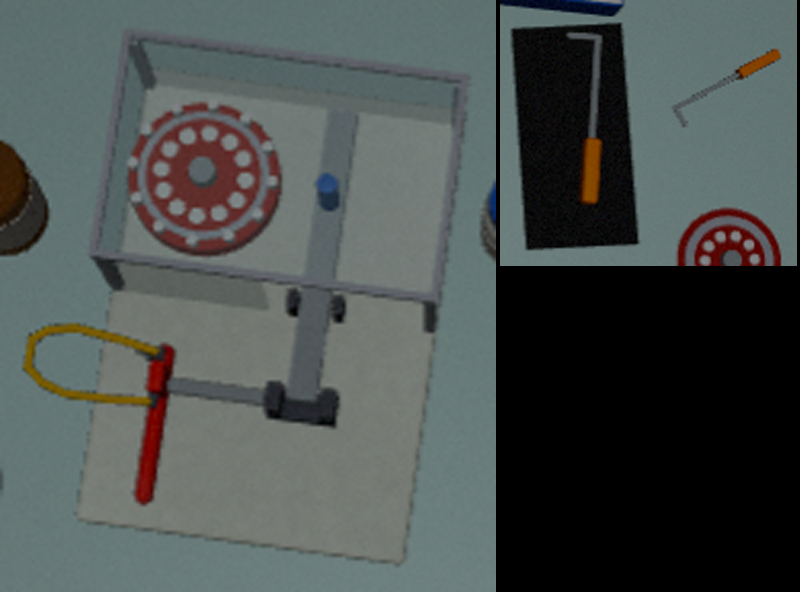

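```bash
cat > fit.py <<'E'
from h import *
from scipy.optimize import least_squares
c=load('top0.png')
L=lambda x,y:(185+x/3.2,70+y/3.2); Rr=lambda x,y:(395+(x-500)/2.05,160+y/2.05)
px=np.array([L(*q) for q in [(78,520),(403,563),(128,32),(468,77),(95,257),(437,300),(203,171)]])
P=np.array([(-105,155,12),(-105,-90,12),(235,155,110),(235,-90,110),(70,155,110),(70,-90,110),(152,92,76.)])
def T(s,P): 
    P=np.atleast_2d(P); a=s[2]; R=np.array([[np.cos(a),-np.sin(a),0],[np.sin(a),np.cos(a),0],[0,0,1]]); return P@R.T+[s[0],s[1],0]
def inv(s,w):
    a=s[2]; d=np.array(w)[:2]-s[:2]; return np.array([np.cos(a)*d[0]+np.sin(a)*d[1],-np.sin(a)*d[0]+np.cos(a)*d[1]])
f=lambda s:(proj(c,T(s,P))-px).ravel()
r=least_squares(f,[550,100,0]); s=r.x; print('cradle',s,np.round(r.fun.reshape(-1,2),1))
for n,q,z in [('knobtop',(328,183),87),('tend',(145,500),34),('head',(165,352),34),('keeperL',(273,400),48)]:
    w=pt(c,*L(*q),z); print(n,w,inv(s,w))
for n,q,z in [('h1',(595,140),29),('h2',(590,203),29),('corner',(599,38),16),('hook',(568,35),16)]: print(n,pt(c,*Rr(*q),z))
for q in [(512,27),(620,24),(637,243),(525,249)]: print('mat',pt(c,*Rr(*q),3))
for n,u,v,z in [('jar',349,130,85),('bottle',173,118,155),('rack',427,143,60),('beaker',163,212,90),('tipbox',110,257,71)]: print(n,pt(c,u,v,z))
E
python3 fit.py
```

```text
cradle [ 5.78270210e+02  5.25509306e+01 -1.36658928e-01] [[-0.3  0.1]
 [ 0.9  0.4]
 [-0.4 -0.3]
 [ 0.4 -0.3]
 [-1.1 -0.3]
 [ 0.5  0.6]
 [ 0.  -0.3]]
knobtop [728.29460483  32.3478402   87.        ] [151.3780184    0.42368657]
tend [507.2233251  167.43391223  34.        ] [-86.03545618 104.13289381]
head [617.0873145  154.23355847  34.        ] [ 24.60257388 106.02281728]
keeperL [578.30056054  73.68039439  48.        ] [-2.84848275 20.93660209]
h1 [ 501.73058334 -325.44795433   29.        ]
h2 [ 429.59761966 -317.79468874   29.        ]
corner [ 623.2756367  -335.93868524   16.        ]
hook [ 626.9668621  -300.05017706   16.        ]
mat [ 639.72120144 -236.97994149    3.        ]
mat [ 642.84052243 -363.69588731    3.        ]
mat [ 385.710346   -375.57514249    3.        ]
mat [ 379.11098743 -246.85312127    3.        ]
jar [ 721.96258075 -108.55578373   85.        ]
bottle [727.88355064 278.35727104 155.        ]
rack [ 697.85018269 -291.1400921    60.        ]
beaker [531.70993437 310.80952753  90.        ]
tipbox [432.59446408 431.29315475  71.        ]
```

The crop confirms it: the rod on the mat (handle at crop 592,170) is clearly larger than the orange one at crop (760,60). The cradle fit is good to about 1 px: origin (578,53), yaw -0.137, bolt about 46 mm back, pin about 69 mm out.

```bash
cat > mv.py <<'E'
from h import *
S=np.array([578.27,52.55,-0.1367])
def cw(x,y): a=S[2]; return np.array([S[0]+np.cos(a)*x-np.sin(a)*y, S[1]+np.sin(a)*x+np.cos(a)*y])
def rows(*wps):
    """print tool-frame shifts from the present pose to world TCP (x,y,z,yaw)"""
    o=bot.get_obs(); R=Ro.from_euler('xyz',o['tcp_rot']).as_matrix(); yaw=o['tcp_rot'][2]
    print('t',round(o['time'],2),'tcp',np.round(o['tool_pos'],1),'rot',np.round(o['tcp_rot'],3),'q',np.round(o['joint_positions'],2),'grip',round(o['grip_width'],1))
    for w in wps:
        d=R.T@(np.array(w[:3])-o['tool_pos'])/1000; t=0
        if len(w)>3: t=-np.degrees((w[3]-yaw+np.pi)%(2*np.pi)-np.pi)
        print(np.round(w,1),'->',np.round(d,4),'twist',round(t,1))
E
python3 -c "
from mv import *
rows((420,250,250,3.05),(466,-322,130,3.05))"
```

```text
t 0.1 tcp [171.8 495.7 251.1] rot [-3.14  -0.     2.808] q [ 1.09  0.34  1.52 -0.    1.28 -0.15] grip 91.7
[420. 250. 250.   3.] -> [-0.315  -0.1509  0.0013] twist -13.9
[ 466. -322.  130.    3.] -> [-0.5458 -0.6761  0.1219] twist -13.9
```

>>> play_rows --commands '[{"x": -0.04, "y": -0.019, "z": 0, "twist": -2}, {"x": -0.085, "y": -0.04, "z": 0, "twist": -4}, {"x": -0.13, "y": -0.062, "z": 0, "twist": -7}, {"x": -0.175, "y": -0.084, "z": 0, "twist": -10}, {"x": -0.22, "y": -0.105, "z": 0, "twist": -13.9}, {"x": -0.265, "y": -0.127, "z": 0, "twist": -13.9}, {"x": -0.315, "y": -0.151, "z": 0, "twist": -13.9}, {"x": -0.315, "y": -0.151, "z": 0, "twist": -13.9}]' --jaw 0

```text
time: 0.9
tool_pos: [423.3, 246.5, 251.3]
tcp_rot: [-3.14, 0.001, 3.045]
contact_force: [0.1, 1.5, 0.0]
grip_width: 91.8
finger_force: 0.0
```

```bash
python3 -c "
from mv import *
rows((466,-322,150,3.05))"
```

```text
t 0.9 tcp [423.3 246.5 251.3] rot [-3.140e+00  1.000e-03  3.045e+00] q [ 0.37  0.28  1.62 -0.    1.25 -1.1 ] grip 91.8
[ 466. -322.  150.    3.] -> [-0.0973 -0.5616  0.1021] twist -0.3
```

>>> play_rows --commands '[{"x": -0.008, "y": -0.045, "z": 0}, {"x": -0.016, "y": -0.09, "z": 0}, {"x": -0.024, "y": -0.138, "z": 0}, {"x": -0.032, "y": -0.186, "z": 0}, {"x": -0.04, "y": -0.234, "z": 0}, {"x": -0.048, "y": -0.282, "z": 0}, {"x": -0.056, "y": -0.33, "z": 0}, {"x": -0.064, "y": -0.375, "z": 0.01}]'

```text
invalid input at $.commands[0]: expected keys x, y, z, twist
```

>>> play_rows --commands '[{"x": -0.006, "y": -0.045, "z": 0.02}, {"x": -0.014, "y": -0.09, "z": 0.04}, {"x": -0.022, "y": -0.138, "z": 0.06}, {"x": -0.033, "y": -0.186, "z": 0.09}, {"x": -0.033, "y": -0.186, "z": 0.09}, {"x": -0.033, "y": -0.186, "z": 0.09}, {"x": -0.033, "y": -0.186, "z": 0.09}, {"x": -0.033, "y": -0.186, "z": 0.09}]'

```text
invalid input at $.commands[0]: expected keys x, y, z, twist
```

```bash
python3 -c "
from mv import *
rows((466,-322,150,3.05),(466,-322,31,3.05))
c=save('wrist','w1.png'); print(c['eye'],c['rotation'])"
```

```text
t 0.9 tcp [423.3 246.5 251.3] rot [-3.140e+00  1.000e-03  3.045e+00] q [ 0.37  0.28  1.62 -0.    1.25 -1.1 ] grip 91.8
[ 466. -322.  150.    3.] -> [-0.0973 -0.5616  0.1021] twist -0.3
[ 466. -322.   31.    3.] -> [-0.0971 -0.5615  0.2211] twist -0.3
[349.23647784 254.28496127 383.73630982] [2.86096828e+00 1.56333764e-03 1.47492112e+00]
```

View pics/w1.png

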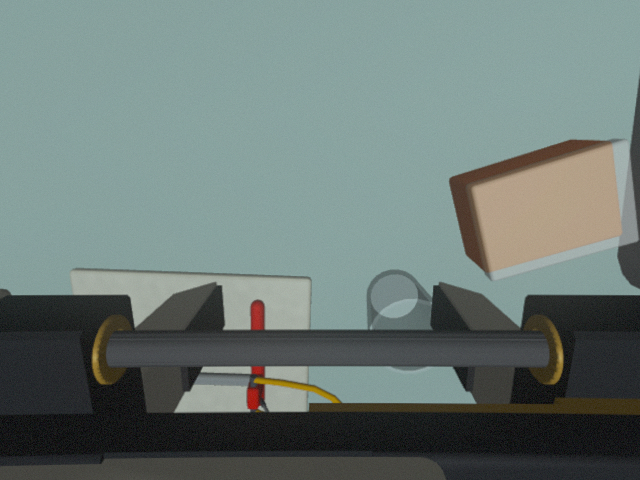

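The wrist picture was taken before the move, since both calls were refused for lacking "twist". It shows the plate front, the T-bar end (258,305) and the fingers. I'll repeat with all the keys.

>>> play_rows --commands '[{"x": -0.008, "y": -0.045, "z": 0, "twist": 0}, {"x": -0.016, "y": -0.09, "z": 0, "twist": 0}, {"x": -0.024, "y": -0.138, "z": 0, "twist": 0}, {"x": -0.032, "y": -0.186, "z": 0, "twist": 0}, {"x": -0.04, "y": -0.234, "z": 0, "twist": 0}, {"x": -0.048, "y": -0.282, "z": 0, "twist": 0}, {"x": -0.056, "y": -0.33, "z": 0, "twist": 0}, {"x": -0.064, "y": -0.375, "z": 0.01, "twist": 0}]'

```text
time: 1.75
tool_pos: [450.1, -130.0, 242.6]
tcp_rot: [-3.141, 0.002, 3.052]
contact_force: [1.2, -0.0, -0.0]
grip_width: 91.8
finger_force: 0.0
```

>>> play_rows --commands '[{"x": -0.006, "y": -0.045, "z": 0.02, "twist": 0}, {"x": -0.014, "y": -0.09, "z": 0.04, "twist": 0}, {"x": -0.022, "y": -0.138, "z": 0.06, "twist": 0}, {"x": -0.033, "y": -0.186, "z": 0.09, "twist": 0}, {"x": -0.033, "y": -0.186, "z": 0.09, "twist": 0}, {"x": -0.033, "y": -0.186, "z": 0.09, "twist": 0}, {"x": -0.033, "y": -0.186, "z": 0.09, "twist": 0}, {"x": -0.033, "y": -0.186, "z": 0.09, "twist": 0}]'

```text
time: 2.55
tool_pos: [466.3, -315.6, 152.8]
tcp_rot: [-3.141, 0.001, 3.052]
contact_force: [0.2, -1.0, -0.3]
grip_width: 91.8
finger_force: 0.0
```

```bash
python3 -c "
from mv import *
rows((466,-322,150,3.05),(466,-322,31,3.05))
c=save('wrist','w2.png'); print(c['eye'],c['rotation'])"
```

```text
t 2.55 tcp [ 466.3 -315.6  152.8] rot [-3.141e+00  1.000e-03  3.052e+00] q [-0.73  0.5   1.56  0.    1.08 -2.21] grip 91.8
[ 466. -322.  150.    3.] -> [-0.0003 -0.0064  0.0028] twist 0.1
[ 466. -322.   31.    3.] -> [-0.0002 -0.0064  0.1218] twist 0.1
[ 392.09352806 -308.49310748  285.23747997] [2.86075803e+00 7.06168101e-04 1.48245242e+00]
```

View pics/w2.png

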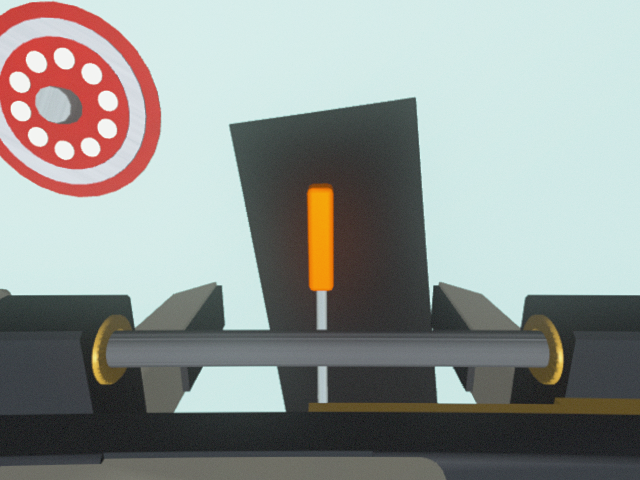

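The handle spans (320,188) at the back to (321,290) at the front in the wrist picture. I'll check that against the top-view estimate.

```bash
python3 -c "
from mv import *
c=load('w2.png')
for q in [(320,187,29),(320.5,290,29),(322,395,16)]: print(pt(c,*q))"
```

```text
[ 428.1087682  -316.63496544   29.        ]
[ 500.89432843 -323.10341252   29.        ]
[ 597.40586835 -331.10568904   16.        ]
```

>>> play_rows --commands '[{"x": 0, "y": -0.005, "z": 0.03, "twist": 0}, {"x": 0, "y": -0.005, "z": 0.06, "twist": 0}, {"x": 0, "y": -0.005, "z": 0.085, "twist": 0}, {"x": 0, "y": -0.005, "z": 0.1, "twist": 0}, {"x": 0, "y": -0.005, "z": 0.111, "twist": 0}, {"x": 0, "y": -0.005, "z": 0.121, "twist": 0}, {"x": 0, "y": -0.005, "z": 0.121, "twist": 0}, {"x": 0, "y": -0.005, "z": 0.121, "twist": 0}]'

```text
time: 3.4
tool_pos: [465.6, -322.4, 31.3]
tcp_rot: [-3.141, 0.001, 3.051]
contact_force: [1.2, 0.2, 0.7]
grip_width: 91.9
finger_force: 0.0
```

>>> play_rows --commands '[{"x": 0, "y": 0, "z": 0, "twist": 0}, {"x": 0, "y": 0, "z": 0, "twist": 0}, {"x": 0, "y": 0, "z": 0, "twist": 0}, {"x": 0, "y": 0, "z": 0, "twist": 0}, {"x": 0, "y": 0, "z": 0, "twist": 0}, {"x": 0, "y": 0, "z": 0, "twist": 0}, {"x": 0, "y": 0, "z": 0, "twist": 0}, {"x": 0, "y": 0, "z": 0, "twist": 0}]' --jaw 1

```text
time: 4.2
tool_pos: [465.2, -322.3, 30.6]
tcp_rot: [3.141, -0.0, 3.05]
contact_force: [0.7, 0.2, -0.4]
grip_width: 32.8
finger_force: 0.0
```

```bash
python3 -c "
from mv import *
rows((466,-320.5,31,3.05))"
```

```text
t 4.2 tcp [ 465.2 -322.3   30.6] rot [ 3.141 -0.     3.05 ] q [-0.74  0.68  1.65  0.    0.81 -2.22] grip 32.8
[ 466.  -320.5   31.     3. ] -> [-0.0007  0.0018 -0.0004] twist 0.0
```

Still closing. I'll wait, then lift to z ≈ 250 slowly.

>>> play_rows --commands '[{"x": 0, "y": 0, "z": 0, "twist": 0}, {"x": 0, "y": 0, "z": 0, "twist": 0}, {"x": 0, "y": 0, "z": 0, "twist": 0}, {"x": 0, "y": 0, "z": 0, "twist": 0}, {"x": 0, "y": 0, "z": 0, "twist": 0}, {"x": 0, "y": 0, "z": 0, "twist": 0}, {"x": 0, "y": 0, "z": 0, "twist": 0}, {"x": 0, "y": 0, "z": 0, "twist": 0}]'

```text
time: 5.0
tool_pos: [465.2, -322.2, 30.6]
tcp_rot: [3.141, -0.0, 3.05]
contact_force: [-0.5, 0.7, -0.1]
grip_width: 17.8
finger_force: 29.9
```

>>> play_rows --commands '[{"x": 0, "y": 0, "z": -0.015, "twist": 0}, {"x": 0, "y": 0, "z": -0.035, "twist": 0}, {"x": 0, "y": 0, "z": -0.06, "twist": 0}, {"x": 0, "y": 0, "z": -0.09, "twist": 0}, {"x": 0, "y": 0, "z": -0.12, "twist": 0}, {"x": 0, "y": 0, "z": -0.15, "twist": 0}, {"x": 0, "y": 0, "z": -0.17, "twist": 0}, {"x": 0, "y": 0, "z": -0.17, "twist": 0}]'

```text
time: 5.8
tool_pos: [466.3, -323.3, 203.6]
tcp_rot: [-3.138, 0.005, 3.05]
contact_force: [-0.2, -0.4, -1.1]
grip_width: 18.0
finger_force: 29.9
```

```bash
python3 -c "
from mv import *
# handle mid in cradle frame -> tcp; hook x = tcp x +157
for q in [(-115,-55,150),(-115,-55,83),(17,-55,83),(17,-20,83)]: rows((*cw(*q[:2]),q[2],3.1416-0.1367))
c=save('wrist','w3.png');c=save('top','top1.png')"
```

```text
t 5.8 tcp [ 466.3 -323.3  203.6] rot [-3.138  0.005  3.05 ] q [-0.74  0.46  1.48  0.    1.19 -2.22] grip 18.0
[456.8  13.7 150.    3. ] -> [0.0403 0.335  0.0522] twist 2.6
t 5.8 tcp [ 466.3 -323.3  203.6] rot [-3.138  0.005  3.05 ] q [-0.74  0.46  1.48  0.    1.19 -2.22] grip 18.0
[456.8  13.7  83.    3. ] -> [0.0407 0.3353 0.1192] twist 2.6
t 5.8 tcp [ 466.3 -323.3  203.6] rot [-3.138  0.005  3.05 ] q [-0.74  0.46  1.48  0.    1.19 -2.22] grip 18.0
[587.6  -4.3  83.    3. ] -> [-0.0912  0.3292  0.1199] twist 2.6
t 5.8 tcp [ 466.3 -323.3  203.6] rot [-3.138  0.005  3.05 ] q [-0.74  0.46  1.48  0.    1.19 -2.22] grip 18.0
[592.4  30.4  83.    3. ] -> [-0.0928  0.3642  0.1197] twist 2.6
```

>>> play_rows --commands '[{"x": 0.005, "y": 0.04, "z": 0, "twist": 0.5}, {"x": 0.01, "y": 0.085, "z": 0, "twist": 1}, {"x": 0.015, "y": 0.13, "z": 0, "twist": 1.5}, {"x": 0.02, "y": 0.175, "z": 0.01, "twist": 2}, {"x": 0.025, "y": 0.22, "z": 0.02, "twist": 2.6}, {"x": 0.032, "y": 0.265, "z": 0.03, "twist": 2.6}, {"x": 0.038, "y": 0.305, "z": 0.04, "twist": 2.6}, {"x": 0.04, "y": 0.335, "z": 0.052, "twist": 2.6}]'

```text
time: 6.7
tool_pos: [454.1, 17.3, 146.9]
tcp_rot: [3.141, -0.003, 3.006]
contact_force: [0.6, -0.6, -0.9]
grip_width: 17.7
finger_force: 29.9
```

>>> play_rows --commands '[{"x": 0, "y": 0, "z": 0, "twist": 0}, {"x": 0, "y": 0, "z": 0, "twist": 0}, {"x": 0, "y": 0, "z": 0, "twist": 0}, {"x": 0, "y": 0, "z": 0, "twist": 0}, {"x": 0, "y": 0, "z": 0, "twist": 0}, {"x": 0, "y": 0, "z": 0, "twist": 0}, {"x": 0, "y": 0, "z": 0, "twist": 0}, {"x": 0, "y": 0, "z": 0, "twist": 0}]'

```text
time: 7.5
tool_pos: [455.9, 14.8, 148.8]
tcp_rot: [3.142, 0.0, 3.005]
contact_force: [0.5, 0.3, 0.0]
grip_width: 17.8
finger_force: 29.9
```

Run:
```python
from mv import *
rows(*[(*cw(*q[:2]),q[2],3.1416-0.1367) for q in [(-115,-55,83),(17,-55,83),(17,-20,83)]])
a=save('scene','s2.png')['pixels']; t=save('top','t2.png')['pixels']
o=np.hstack([cv2.resize(a[190:400,290:500],(400,400)),cv2.resize(t[75:285,190:400],(400,400))])
cv2.imwrite('pics/c2.png',o[:,:,::-1])
```

```text
t 7.5 tcp [455.9  14.8 148.8] rot [3.142 0.    3.005] q [-0.14  0.34  1.85  0.    0.95 -1.57] grip 17.8
[456.8  13.7  83.    3. ] -> [-0.0011 -0.0009  0.0658] twist -0.0
[587.6  -4.3  83.    3. ] -> [-0.1331 -0.0009  0.0658] twist -0.0
[592.4  30.4  83.    3. ] -> [-0.1331  0.0341  0.0658] twist -0.0
```

View pics/c2.png

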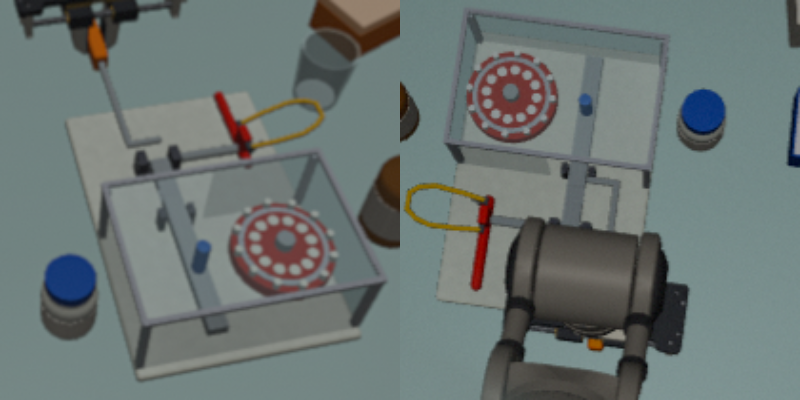

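The rod is held level, its hook pointing to the ring side in front of the mouth: scene crop corner (130,143), hook end (160,141), top crop corner (620,182). I'll check the hook's 3D position.

Run:
```python
from mv import *
from fit import inv
a=load('s2.png');t=load('t2.png')
for z in (125,130,134,138):
  for n,q,r in [('corner',(130,143),(618,181)),('end',(158,141),(587,182))]:
    p=pt(a,290+q[0]*.525,190+q[1]*.525,z); s=pt(t,190+(r[0]-400)*.525,75+r[1]*.525,z); print(z,n,inv(S,p).round(1),inv(S,s).round(1))
```

```text
cradle [ 5.78270210e+02  5.25509306e+01 -1.36658928e-01] [[-0.3  0.1]
 [ 0.9  0.4]
 [-0.4 -0.3]
 [ 0.4 -0.3]
 [-1.1 -0.3]
 [ 0.5  0.6]
 [ 0.  -0.3]]
knobtop [728.29460483  32.3478402   87.        ] [151.3780184    0.42368657]
tend [507.2233251  167.43391223  34.        ] [-86.03545618 104.13289381]
head [617.0873145  154.23355847  34.        ] [ 24.60257388 106.02281728]
keeperL [578.30056054  73.68039439  48.        ] [-2.84848275 20.93660209]
h1 [ 501.73058334 -325.44795433   29.        ]
h2 [ 429.59761966 -317.79468874   29.        ]
corner [ 623.2756367  -335.93868524   16.        ]
hook [ 626.9668621  -300.05017706   16.        ]
mat [ 639.72120144 -236.97994149    3.        ]
mat [ 642.84052243 -363.69588731    3.        ]
mat [ 385.710346   -375.57514249    3.        ]
mat [ 379.11098743 -246.85312127    3.        ]
jar [ 721.96258075 -108.55578373   85.        ]
bottle [727.88355064 278.35727104 155.        ]
rack [ 697.85018269 -291.1400921    60.        ]
beaker [531.70993437 310.80952753  90.        ]
tipbox [432.59446408 431.29315475  71.        ]
125 corner [ 36.1 -48.4] [ 48.5 -53.5]
125 end [ 39.4 -18.1] [ 42.5 -18. ]
130 corner [ 39.8 -49.8] [ 47.3 -53.8]
130 end [ 43.  -19.7] [ 41.4 -18.4]
134 corner [ 42.7 -50.9] [ 46.4 -54. ]
134 end [ 46. -21.] [ 40.4 -18.7]
138 corner [ 45.7 -52. ] [ 45.5 -54.2]
138 end [ 48.9 -22.2] [ 39.5 -19. ]
```

>>> play_rows --commands '[{"x": 0, "y": -0.002, "z": 0.03, "twist": 0}, {"x": 0, "y": -0.002, "z": 0.055, "twist": 0}, {"x": 0, "y": -0.002, "z": 0.066, "twist": 0}, {"x": -0.02, "y": -0.002, "z": 0.066, "twist": 0}, {"x": -0.05, "y": -0.002, "z": 0.066, "twist": 0}, {"x": -0.085, "y": -0.002, "z": 0.066, "twist": 0}, {"x": -0.11, "y": -0.002, "z": 0.066, "twist": 0}, {"x": -0.133, "y": -0.002, "z": 0.066, "twist": 0}]'

```text
time: 8.4
tool_pos: [588.9, -5.3, 83.1]
tcp_rot: [3.142, 0.001, 3.005]
contact_force: [0.1, 0.7, -1.7]
grip_width: 17.9
finger_force: 29.9
```

>>> play_rows --commands '[{"x": 0, "y": 0, "z": 0, "twist": 0}, {"x": 0, "y": 0, "z": 0, "twist": 0}, {"x": 0, "y": 0.01, "z": 0, "twist": 0}, {"x": 0, "y": 0.02, "z": 0, "twist": 0}, {"x": 0, "y": 0.03, "z": 0, "twist": 0}, {"x": 0, "y": 0.035, "z": 0, "twist": 0}, {"x": 0, "y": 0.035, "z": 0, "twist": 0}, {"x": 0, "y": 0.035, "z": 0, "twist": 0}]'

```text
time: 9.2
tool_pos: [592.1, 29.7, 82.7]
tcp_rot: [-3.142, 0.0, 3.006]
contact_force: [-0.3, -0.7, -1.5]
grip_width: 17.8
finger_force: 29.9
```

```bash
sed -i 's/^f=lambda s:.*/f=lambda s:(proj(c,T(s,P))-px).ravel()\nif __name__!="__main__": raise SystemExit/' fit.py
python3 - <<'E'
from mv import *
rows(*[(*cw(*q[:2]),q[2],3.1416-0.1367) for q in [(17,-20,83),(-45,-20,83)]])
a=save('scene','s3.png')['pixels']; t=save('top','t3.png')['pixels']
o=np.hstack([cv2.resize(a[240:390,310:460],(400,400)),cv2.resize(t[75:225,200:350],(400,400))])
cv2.imwrite('pics/c3.png',o[:,:,::-1])
E
```

```text
t 9.2 tcp [592.1  29.7  82.7] rot [-3.142  0.     3.006] q [-0.08  0.64  1.54 -0.    0.97 -1.51] grip 17.8
[592.4  30.4  83.    3. ] -> [-0.0002  0.0007 -0.0003] twist 0.0
[531.   38.9  83.    3. ] -> [ 0.0618  0.0008 -0.0003] twist 0.0
```

View pics/c3.png

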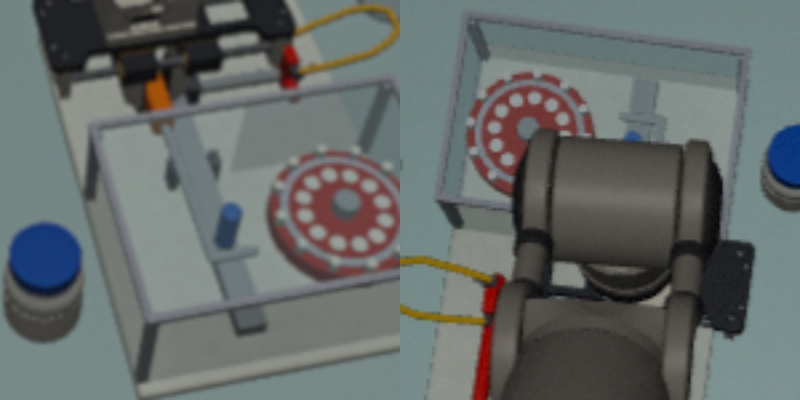

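The hook now lies behind the knob (scene crop 235,252; top crop 640,118). Pull forward.

>>> play_rows --commands '[{"x": 0.006, "y": 0, "z": 0, "twist": 0}, {"x": 0.014, "y": 0, "z": 0, "twist": 0}, {"x": 0.022, "y": 0, "z": 0, "twist": 0}, {"x": 0.03, "y": 0, "z": 0, "twist": 0}, {"x": 0.037, "y": 0, "z": 0, "twist": 0}, {"x": 0.044, "y": 0, "z": 0, "twist": 0}, {"x": 0.05, "y": 0, "z": 0, "twist": 0}, {"x": 0.054, "y": 0, "z": 0, "twist": 0}]'

```text
time: 10.1
tool_pos: [538.1, 37.0, 82.8]
tcp_rot: [3.142, 0.0, 3.005]
contact_force: [1.7, -1.6, -1.4]
grip_width: 18.0
finger_force: 29.9
```

>>> play_rows --commands '[{"x": 0.001, "y": 0, "z": 0, "twist": 0}, {"x": 0.002, "y": 0, "z": 0, "twist": 0}, {"x": 0.003, "y": 0, "z": 0, "twist": 0}, {"x": 0.003, "y": 0, "z": 0, "twist": 0}, {"x": 0.003, "y": 0, "z": 0, "twist": 0}, {"x": 0.003, "y": 0, "z": 0, "twist": 0}, {"x": 0.003, "y": 0, "z": 0, "twist": 0}, {"x": 0.003, "y": 0, "z": 0, "twist": 0}]'

```text
time: 10.9
tool_pos: [535.7, 37.3, 82.7]
tcp_rot: [3.142, 0.0, 3.005]
contact_force: [0.8, -1.0, -2.0]
grip_width: 18.1
finger_force: 29.9
```

>>> play_rows --commands '[{"x": 0.001, "y": 0, "z": 0, "twist": 0}, {"x": 0.002, "y": 0, "z": 0, "twist": 0}, {"x": 0.003, "y": 0, "z": 0, "twist": 0}, {"x": 0.004, "y": 0, "z": 0, "twist": 0}, {"x": 0.004, "y": 0, "z": 0, "twist": 0}, {"x": 0.004, "y": 0, "z": 0, "twist": 0}, {"x": 0.004, "y": 0, "z": 0, "twist": 0}, {"x": 0.004, "y": 0, "z": 0, "twist": 0}]'

```text
time: 11.7
tool_pos: [532.9, 37.8, 83.1]
tcp_rot: [3.141, 0.003, 3.005]
contact_force: [6.1, -0.3, -1.7]
grip_width: 17.9
finger_force: 29.9
```

Run:
```python
from mv import *
rows()
a=save('scene','s4.png'); p=a['pixels']
cv2.imwrite('pics/c4.png',cv2.resize(p[240:390,310:460],(600,600),interpolation=2)[:,:,::-1])
q=lambda x,y,z:proj(a,[*cw(x,y),z])[0]
for v in (0,4,8): print(v,[((q(105+v,0,z)-[310,240])*4).round(0) for z in (41,87)])
```

```text
t 11.7 tcp [532.9  37.8  83.1] rot [3.141e+00 3.000e-03 3.005e+00] q [-0.07  0.55  1.71  0.    0.88 -1.51] grip 17.9
0 [array([304., 286.]), array([315., 237.])]
4 [array([307., 293.]), array([318., 244.])]
8 [array([309., 299.]), array([320., 250.])]
```

View pics/c4.png

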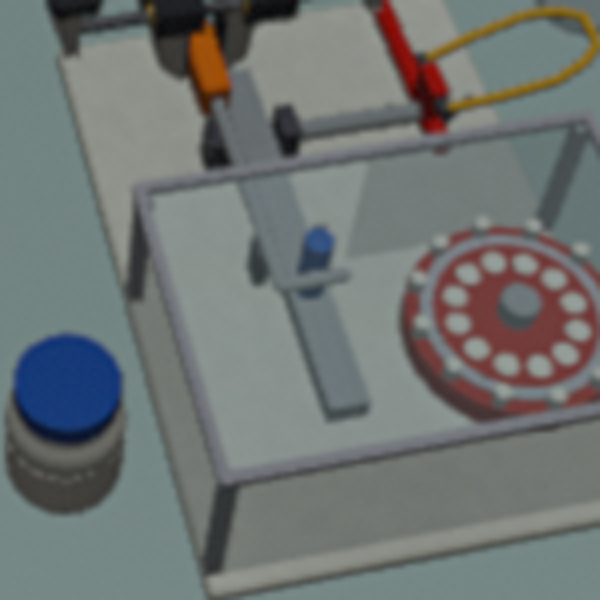

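The knob top is at crop (319,239), where home predicts (315,237), and the force rose to 6 N. One more small pull to confirm the stop, then back off and swing the hook clear.

>>> play_rows --commands '[{"x": 0.001, "y": 0, "z": 0, "twist": 0}, {"x": 0.002, "y": 0, "z": 0, "twist": 0}, {"x": 0.003, "y": 0, "z": 0, "twist": 0}, {"x": 0.004, "y": 0, "z": 0, "twist": 0}, {"x": 0.004, "y": 0, "z": 0, "twist": 0}, {"x": 0.004, "y": 0, "z": 0, "twist": 0}, {"x": 0.004, "y": 0, "z": 0, "twist": 0}, {"x": 0.004, "y": 0, "z": 0, "twist": 0}]'

```text
time: 12.55
tool_pos: [532.3, 38.3, 84.3]
tcp_rot: [3.14, 0.011, 3.005]
contact_force: [14.3, 1.0, -3.4]
grip_width: 17.5
finger_force: 30.0
```

>>> play_rows --commands '[{"x": -0.006, "y": 0, "z": 0, "twist": 0}, {"x": -0.012, "y": 0, "z": 0, "twist": 0}, {"x": -0.012, "y": 0, "z": 0, "twist": 0}, {"x": -0.012, "y": -0.01, "z": 0, "twist": 0}, {"x": -0.012, "y": -0.02, "z": 0, "twist": 0}, {"x": -0.012, "y": -0.03, "z": 0, "twist": 0}, {"x": -0.012, "y": -0.035, "z": 0, "twist": 0}, {"x": -0.012, "y": -0.035, "z": 0, "twist": 0}]'

```text
time: 13.35
tool_pos: [534.7, 1.0, 82.8]
tcp_rot: [3.142, -0.0, 3.004]
contact_force: [0.7, -0.0, -2.1]
grip_width: 18.1
finger_force: 30.0
```

Run:
```python
from mv import *
rows(*[(*cw(*q[:2]),q[2],3.1416-0.1367) for q in [(-35,-55,83),(-120,-55,83)]])
a=save('scene','s5.png'); p=a['pixels']
cv2.imwrite('pics/c5.png',cv2.resize(p[270:330,360:420],(600,600),interpolation=2)[:,:,::-1])
```

```text
t 13.35 tcp [534.7   1.   82.8] rot [ 3.142 -0.     3.004] q [-0.14  0.55  1.71  0.    0.88 -1.57] grip 18.1
[536.1   2.8  83.    3. ] -> [-0.0011  0.002  -0.0002] twist -0.1
[451.9  14.4  83.    3. ] -> [ 0.0839  0.0019 -0.0002] twist -0.1
```

>>> play_rows --commands '[{"x": 0.02, "y": 0, "z": 0, "twist": 0}, {"x": 0.04, "y": 0, "z": 0, "twist": 0}, {"x": 0.065, "y": 0, "z": 0, "twist": 0}, {"x": 0.085, "y": 0, "z": 0, "twist": 0}, {"x": 0.09, "y": 0, "z": 0, "twist": 0}, {"x": 0.09, "y": 0, "z": -0.03, "twist": 0}, {"x": 0.09, "y": 0, "z": -0.07, "twist": 0}, {"x": 0.09, "y": 0, "z": -0.1, "twist": 0}]'

```text
time: 14.2
tool_pos: [446.9, 14.3, 185.0]
tcp_rot: [3.141, 0.003, 3.005]
contact_force: [0.1, 0.5, -1.4]
grip_width: 17.7
finger_force: 30.0
```

Run:
```python
from mv import *
rows((466,-322,150,3.05),(466,-322,31,3.05))
```

```text
t 14.2 tcp [446.9  14.3 185. ] rot [3.141e+00 3.000e-03 3.005e+00] q [-0.14  0.27  1.83  0.    1.04 -1.57] grip 17.7
[ 466. -322.  150.    3.] -> [-0.0646 -0.3306  0.0351] twist -2.6
[ 466. -322.   31.    3.] -> [-0.0643 -0.3306  0.1541] twist -2.6
```

>>> play_rows --commands '[{"x": -0.008, "y": -0.04, "z": 0, "twist": 0}, {"x": -0.016, "y": -0.085, "z": 0, "twist": 0}, {"x": -0.025, "y": -0.13, "z": 0, "twist": -1}, {"x": -0.034, "y": -0.175, "z": 0, "twist": -2}, {"x": -0.043, "y": -0.22, "z": 0.005, "twist": -2.6}, {"x": -0.052, "y": -0.265, "z": 0.01, "twist": -2.6}, {"x": -0.06, "y": -0.305, "z": 0.02, "twist": -2.6}, {"x": -0.064, "y": -0.331, "z": 0.03, "twist": -2.6}]'

```text
time: 15.0
tool_pos: [464.7, -326.0, 152.5]
tcp_rot: [-3.14, 0.002, 3.049]
contact_force: [0.6, 1.7, -1.4]
grip_width: 17.7
finger_force: 30.0
```

>>> play_rows --commands '[{"x": 0, "y": 0, "z": 0, "twist": 0}, {"x": 0, "y": 0, "z": 0.02, "twist": 0}, {"x": 0, "y": 0, "z": 0.05, "twist": 0}, {"x": 0, "y": 0, "z": 0.08, "twist": 0}, {"x": 0, "y": 0, "z": 0.1, "twist": 0}, {"x": 0, "y": 0, "z": 0.108, "twist": 0}, {"x": 0, "y": 0, "z": 0.108, "twist": 0}, {"x": 0, "y": 0, "z": 0.108, "twist": 0}]'

```text
time: 15.8
tool_pos: [464.8, -322.5, 45.7]
tcp_rot: [-3.141, 0.001, 3.051]
contact_force: [-0.1, 0.0, -0.8]
grip_width: 17.9
finger_force: 30.0
```

Run:
```python
from mv import *
rows((466,-322,31.5,3.05))
```

```text
t 15.8 tcp [ 464.8 -322.5   45.7] rot [-3.141e+00  1.000e-03  3.051e+00] q [-0.74  0.65  1.64  0.    0.84 -2.22] grip 17.9
[ 466.  -322.    31.5    3. ] -> [-0.0011  0.0006  0.0142] twist 0.0
```

Lower the last 14.5 mm, open, then lift.

>>> play_rows --commands '[{"x": 0, "y": 0, "z": 0.004, "twist": 0}, {"x": 0, "y": 0, "z": 0.008, "twist": 0}, {"x": 0, "y": 0, "z": 0.012, "twist": 0}, {"x": 0, "y": 0, "z": 0.0145, "twist": 0}, {"x": 0, "y": 0, "z": 0.0145, "twist": 0}, {"x": 0, "y": 0, "z": 0.0145, "twist": 0}, {"x": 0, "y": 0, "z": 0.0145, "twist": 0}, {"x": 0, "y": 0, "z": 0.0145, "twist": 0}]'

```text
time: 16.6
tool_pos: [463.8, -322.3, 30.6]
tcp_rot: [3.142, -0.0, 3.05]
contact_force: [-3.2, 0.2, 4.2]
grip_width: 17.9
finger_force: 30.0
```

>>> play_rows --commands '[{"x": 0, "y": 0, "z": 0, "twist": 0}, {"x": 0, "y": 0, "z": 0, "twist": 0}, {"x": 0, "y": 0, "z": 0, "twist": 0}, {"x": 0, "y": 0, "z": 0, "twist": 0}, {"x": 0, "y": 0, "z": 0, "twist": 0}, {"x": 0, "y": 0, "z": 0, "twist": 0}, {"x": 0, "y": 0, "z": 0, "twist": 0}, {"x": 0, "y": 0, "z": 0, "twist": 0}]' --jaw 0.5

```text
time: 17.4
tool_pos: [464.0, -322.3, 30.2]
tcp_rot: [3.142, 0.0, 3.05]
contact_force: [0.6, 0.1, -0.0]
grip_width: 45.9
finger_force: 0.0
```

>>> play_rows --commands '[{"x": 0, "y": 0, "z": -0.02, "twist": 0}, {"x": 0, "y": 0, "z": -0.05, "twist": 0}, {"x": 0, "y": 0, "z": -0.09, "twist": 0}, {"x": 0, "y": 0, "z": -0.13, "twist": 0}, {"x": 0, "y": 0, "z": -0.17, "twist": 0}, {"x": 0, "y": 0.04, "z": -0.19, "twist": 0}, {"x": 0, "y": 0.08, "z": -0.19, "twist": 0}, {"x": 0, "y": 0.1, "z": -0.19, "twist": 0}]'

```text
time: 18.2
tool_pos: [473.2, -220.3, 221.2]
tcp_rot: [3.141, 0.001, 3.051]
contact_force: [-1.1, -0.7, -0.2]
grip_width: 46.1
finger_force: 0.0
```

Run:
```python
from mv import *
y=3.1416-0.1367
rows((*cw(-120,160),215,y),(*cw(-60,155),215,y))
t=save('top','t5.png'); save('wrist','w5.png'); s=save('scene','s5b.png')
# orange handle on the mat, top view
h=cv2.cvtColor(s['pixels'][230:380,150:270],cv2.COLOR_RGB2HSV); m=cv2.inRange(h,(5,150,90),(20,255,255))
n,l,st,ce=cv2.connectedComponentsWithStats(m)
for i in range(1,n):
    if st[i,4]>30: print(st[i],pt(s,*(ce[i]+[150,230]),16))
```

```text
t 18.2 tcp [ 473.2 -220.3  221.2] rot [3.141e+00 1.000e-03 3.051e+00] q [-0.58  0.36  1.58  0.    1.2  -2.06] grip 46.1
[481.2 227.4 215.    3. ] -> [0.0324 0.4466 0.0062] twist 2.7
[540.  214.3 215.    3. ] -> [-0.0273  0.4389  0.0063] twist 2.7
[ 43  39  10  28 218] [ 459.41955426 -322.62440909   16.        ]
```

The rod is back on the mat at about (461,-322). Next the pin: straddle the T-bar at cradle x=-68 with the jaw half open, then push with the +y finger.

Run:
```python
from mv import *
y=3.1416-0.1367
rows((*cw(-68,105),215,y))
c=load('t5.png')
s=load('s5b.png')
for n in [(-90,105,34),(30,105,34)]: print(proj(s,[*cw(*n[:2]),n[2]]),proj(c,[*cw(*n[:2]),n[2]]))
```

```text
t 18.35 tcp [ 473.3 -221.9  220.5] rot [-3.141  0.     3.053] q [-0.59  0.36  1.58 -0.    1.2  -2.07] grip 46.1
[525.2 165.8 215.    3. ] -> [-0.0173  0.3908  0.0054] twist 2.7
[[403.07201539 237.88402424]] [[229.68752946 227.86783493]]
[[420.43020439 277.31276725]] [[237.33435488 177.82540977]]
```

>>> play_rows --commands '[{"x": 0, "y": 0.04, "z": 0, "twist": 0}, {"x": 0, "y": 0.085, "z": 0, "twist": 0}, {"x": -0.005, "y": 0.13, "z": 0, "twist": 0}, {"x": -0.01, "y": 0.175, "z": 0, "twist": 1}, {"x": -0.014, "y": 0.22, "z": 0, "twist": 2}, {"x": -0.018, "y": 0.265, "z": 0, "twist": 2.7}, {"x": -0.021, "y": 0.31, "z": 0, "twist": 2.7}, {"x": -0.024, "y": 0.35, "z": 0, "twist": 2.7}]'

```text
time: 19.15
tool_pos: [529.8, 124.5, 220.0]
tcp_rot: [-3.141, 0.0, 3.003]
contact_force: [1.5, 0.0, -0.0]
grip_width: 46.0
finger_force: 0.0
```

>>> play_rows --commands '[{"x": 0, "y": 0.02, "z": 0, "twist": 0}, {"x": 0, "y": 0.035, "z": 0, "twist": 0}, {"x": 0, "y": 0.035, "z": 0, "twist": 0}, {"x": 0, "y": 0.035, "z": 0, "twist": 0}, {"x": 0, "y": 0.035, "z": 0, "twist": 0}, {"x": 0, "y": 0.035, "z": 0, "twist": 0}, {"x": 0, "y": 0.035, "z": 0, "twist": 0}, {"x": 0, "y": 0.035, "z": 0, "twist": 0}]'

```text
time: 19.95
tool_pos: [533.8, 157.8, 220.4]
tcp_rot: [3.142, 0.0, 3.003]
contact_force: [0.0, -0.8, -0.8]
grip_width: 45.3
finger_force: 0.0
```

Run:
```python
from mv import *
y=3.1416-0.1367
rows((*cw(-68,105),215,y),(*cw(-68,105),44,y))
s=save('scene','s6.png'); w=save('wrist','w6.png')
for n in [(-90,105,34),(30,105,34)]: print(proj(w,[*cw(*n[:2]),n[2]]))
o=np.hstack([cv2.resize(s['pixels'][190:340,340:490],(400,400)),cv2.resize(w['pixels'],(400,300))[:, :] if 0 else cv2.copyMakeBorder(cv2.resize(w['pixels'],(400,300)),0,100,0,0,0)])
cv2.imwrite('pics/c6.png',o[:,:,::-1])
```

```text
t 19.95 tcp [533.8 157.8 220.4] rot [3.142 0.    3.003] q [ 0.15  0.43  1.49  0.    1.23 -1.28] grip 45.3
[525.2 165.8 215.    3. ] -> [0.0096 0.0067 0.0054] twist -0.1
[525.2 165.8  44.    3. ] -> [0.0096 0.0067 0.1764] twist -0.1
[[334.80841834 184.11824419]]
[[334.2655718  317.60429702]]
```

View pics/c6.png

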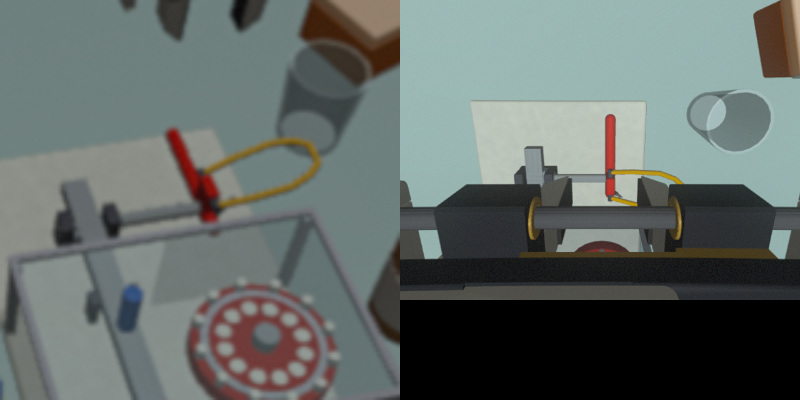

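The T-bar end in the wrist picture is at (336,184), against a prediction of (335,184), so the fit is good. Descend over the bar and push.

>>> play_rows --commands '[{"x": 0.01, "y": 0.007, "z": 0.02, "twist": 0}, {"x": 0.01, "y": 0.007, "z": 0.05, "twist": 0}, {"x": 0.01, "y": 0.007, "z": 0.09, "twist": 0}, {"x": 0.01, "y": 0.007, "z": 0.12, "twist": 0}, {"x": 0.01, "y": 0.007, "z": 0.145, "twist": 0}, {"x": 0.01, "y": 0.007, "z": 0.165, "twist": 0}, {"x": 0.01, "y": 0.007, "z": 0.176, "twist": 0}, {"x": 0.01, "y": 0.007, "z": 0.176, "twist": 0}]'

```text
time: 20.85
tool_pos: [524.0, 166.5, 43.0]
tcp_rot: [-3.141, -0.003, 3.003]
contact_force: [-0.2, 0.0, 0.3]
grip_width: 45.9
finger_force: 0.0
```

>>> play_rows --commands '[{"x": 0, "y": -0.008, "z": 0, "twist": 0}, {"x": 0, "y": -0.018, "z": 0, "twist": 0}, {"x": 0, "y": -0.028, "z": 0, "twist": 0}, {"x": 0, "y": -0.038, "z": 0, "twist": 0}, {"x": 0, "y": -0.048, "z": 0, "twist": 0}, {"x": 0, "y": -0.058, "z": 0, "twist": 0}, {"x": 0, "y": -0.065, "z": 0, "twist": 0}, {"x": 0, "y": -0.07, "z": 0, "twist": 0}]'

```text
time: 21.65
tool_pos: [515.3, 96.5, 44.4]
tcp_rot: [3.141, 0.001, 3.003]
contact_force: [1.6, 3.5, 1.2]
grip_width: 46.2
finger_force: 1.6
```

>>> play_rows --commands '[{"x": 0, "y": -0.003, "z": 0, "twist": 0}, {"x": 0, "y": -0.006, "z": 0, "twist": 0}, {"x": 0, "y": -0.009, "z": 0, "twist": 0}, {"x": 0, "y": -0.011, "z": 0, "twist": 0}, {"x": 0, "y": -0.013, "z": 0, "twist": 0}, {"x": 0, "y": -0.013, "z": 0, "twist": 0}, {"x": 0, "y": -0.013, "z": 0, "twist": 0}, {"x": 0, "y": -0.013, "z": 0, "twist": 0}]'

```text
time: 22.45
tool_pos: [512.8, 84.3, 43.9]
tcp_rot: [-3.141, -0.001, 3.004]
contact_force: [0.0, 0.7, 0.3]
grip_width: 45.9
finger_force: 0.4
```

>>> play_rows --commands '[{"x": 0, "y": -0.001, "z": 0, "twist": 0}, {"x": 0, "y": -0.002, "z": 0, "twist": 0}, {"x": 0, "y": -0.003, "z": 0, "twist": 0}, {"x": 0, "y": -0.003, "z": 0, "twist": 0}, {"x": 0, "y": -0.003, "z": 0, "twist": 0}, {"x": 0, "y": -0.003, "z": 0, "twist": 0}, {"x": 0, "y": -0.003, "z": 0, "twist": 0}, {"x": 0, "y": -0.003, "z": 0, "twist": 0}]'

```text
time: 23.25
tool_pos: [512.6, 83.1, 43.9]
tcp_rot: [3.139, -0.001, 3.003]
contact_force: [1.7, 11.7, -2.6]
grip_width: 46.0
finger_force: 5.7
```

>>> play_rows --commands '[{"x": 0, "y": -0.001, "z": 0, "twist": 0}, {"x": 0, "y": -0.002, "z": 0, "twist": 0}, {"x": 0, "y": -0.002, "z": 0, "twist": 0}, {"x": 0, "y": -0.002, "z": 0, "twist": 0}, {"x": 0, "y": -0.002, "z": 0, "twist": 0}, {"x": 0, "y": 0, "z": 0, "twist": 0}, {"x": 0, "y": 0.01, "z": 0, "twist": 0}, {"x": 0, "y": 0.015, "z": 0, "twist": 0}]'

```text
time: 24.05
tool_pos: [514.7, 96.8, 44.1]
tcp_rot: [-3.141, -0.001, 3.004]
contact_force: [-0.5, -0.6, 0.1]
grip_width: 45.8
finger_force: 0.0
```

>>> play_rows --commands '[{"x": 0, "y": 0, "z": 0, "twist": 0}, {"x": 0, "y": 0, "z": -0.03, "twist": 0}, {"x": 0, "y": 0, "z": -0.07, "twist": 0}, {"x": 0, "y": 0, "z": -0.11, "twist": 0}, {"x": 0, "y": 0, "z": -0.15, "twist": 0}, {"x": 0, "y": 0, "z": -0.17, "twist": 0}, {"x": 0, "y": 0, "z": -0.17, "twist": 0}, {"x": 0, "y": 0, "z": -0.17, "twist": 0}]'

```text
time: 24.85
tool_pos: [514.7, 96.0, 213.9]
tcp_rot: [-3.141, -0.0, 3.003]
contact_force: [-0.5, 0.5, -0.0]
grip_width: 45.9
finger_force: 0.0
```

Run:
```python
from mv import *
y=3.1416-0.1367
rows((*cw(0,122.5),215,y),(*cw(0,122.5),92,y))
s=save('scene','s7.png')
for n in [(-90,36,34),(0,122.5,86),(0,36,58)]: print(n,(proj(s,[*cw(*n[:2]),n[2]])-[340,200])*5)
cv2.imwrite('pics/c7.png',cv2.resize(s['pixels'][200:310,340:490],(750,550),interpolation=2)[:,:,::-1])
```

```text
t 24.85 tcp [514.7  96.  213.9] rot [-3.141 -0.     3.003] q [ 0.04  0.37  1.59 -0.    1.18 -1.39] grip 45.9
[595.  173.9 215.    3. ] -> [-0.0687  0.0883 -0.0011] twist -0.1
[595.  173.9  92.    3. ] -> [-0.0688  0.0883  0.1219] twist -0.1
(-90, 36, 34) [[177.87401661 210.58646781]]
(0, 122.5, 86) [[436.87384346 256.40937646]]
(0, 36, 58) [[241.34344776 325.64388926]]
```

View pics/c7.png

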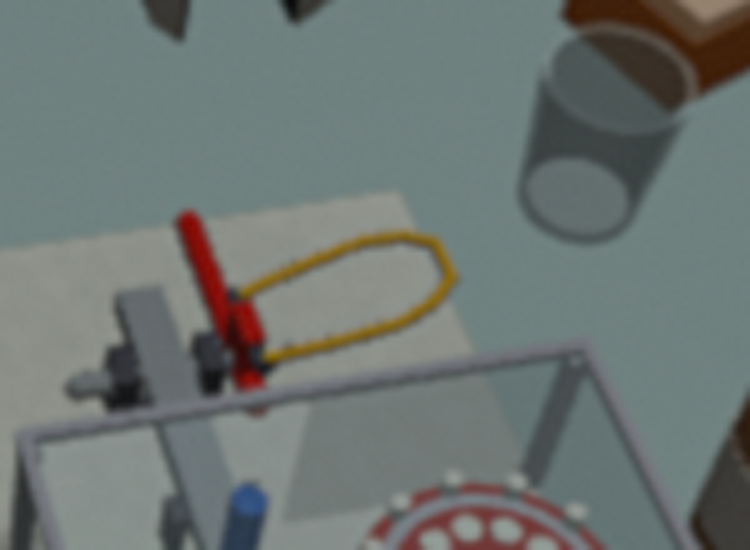

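The pin is home: its tip shows beyond the cheeks at (75,385), and the force peaked at the stop. The ring end bar is centred at crop (447,260), as predicted within the camera bias. Go above it, then descend with the jaws straddling the end bar.

>>> play_rows --commands '[{"x": -0.025, "y": 0.03, "z": 0, "twist": 0}, {"x": -0.05, "y": 0.065, "z": 0, "twist": 0}, {"x": -0.069, "y": 0.089, "z": 0, "twist": 0}, {"x": -0.069, "y": 0.089, "z": 0, "twist": 0}, {"x": -0.069, "y": 0.089, "z": 0.03, "twist": 0}, {"x": -0.069, "y": 0.089, "z": 0.06, "twist": 0}, {"x": -0.069, "y": 0.089, "z": 0.07, "twist": 0}, {"x": -0.069, "y": 0.089, "z": 0.07, "twist": 0}]'

```text
time: 25.7
tool_pos: [594.1, 174.2, 141.9]
tcp_rot: [-3.14, -0.005, 3.003]
contact_force: [-0.3, -0.3, -0.4]
grip_width: 46.3
finger_force: 0.0
```

Run:
```python
from mv import *
y=3.1416-0.1367
rows((*cw(0,122.5),92,y))
s=save('scene','s8.png')
cv2.imwrite('pics/c8.png',cv2.resize(s['pixels'][200:310,350:500],(750,550),interpolation=2)[:,:,::-1])
```

```text
t 25.7 tcp [594.1 174.2 141.9] rot [-3.14  -0.005  3.003] q [ 0.16  0.61  1.39 -0.    1.14 -1.27] grip 46.3
[595.  173.9  92.    3. ] -> [-0.0012 -0.0001  0.0499] twist -0.1
```

View pics/c8.png

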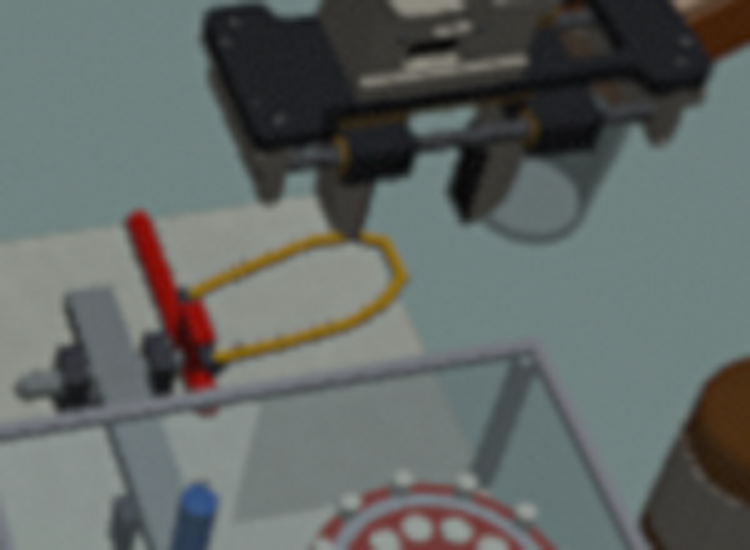

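The jaws stand above the end bar, one fingertip over the loop interior (355,235) and the other outside (470,215). I've now viewed 11 pictures, one over the limit of 10, so from here I'll work from numbers only. Descend and close.

>>> play_rows --commands '[{"x": -0.001, "y": 0, "z": 0.01, "twist": 0}, {"x": -0.001, "y": 0, "z": 0.02, "twist": 0}, {"x": -0.001, "y": 0, "z": 0.03, "twist": 0}, {"x": -0.001, "y": 0, "z": 0.04, "twist": 0}, {"x": -0.001, "y": 0, "z": 0.05, "twist": 0}, {"x": -0.001, "y": 0, "z": 0.05, "twist": 0}, {"x": -0.001, "y": 0, "z": 0.05, "twist": 0}, {"x": -0.001, "y": 0, "z": 0.05, "twist": 0}]'

```text
time: 26.55
tool_pos: [596.9, 174.9, 94.7]
tcp_rot: [3.141, 0.001, 3.003]
contact_force: [-0.0, 0.7, -0.2]
grip_width: 45.9
finger_force: 0.0
```

>>> play_rows --commands '[{"x": 0, "y": 0, "z": 0, "twist": 0}, {"x": 0, "y": 0, "z": 0, "twist": 0}, {"x": 0, "y": 0, "z": 0, "twist": 0}, {"x": 0, "y": 0, "z": 0, "twist": 0}, {"x": 0, "y": 0, "z": 0, "twist": 0}, {"x": 0, "y": 0, "z": 0, "twist": 0}, {"x": 0, "y": 0, "z": 0, "twist": 0}, {"x": 0, "y": 0, "z": 0, "twist": 0}]' --jaw 1

```text
time: 27.35
tool_pos: [596.4, 175.2, 94.3]
tcp_rot: [3.141, -0.0, 3.003]
contact_force: [-2.3, 3.5, 1.4]
grip_width: 5.9
finger_force: 27.7
```

The jaw holds the 6 mm wire (opening 5.9). Lift it along the arc with a slight bias toward -y, so the pin is pressed home.

>>> play_rows --commands '[{"x": 0, "y": -0.003, "z": -0.0075, "twist": 0}, {"x": 0, "y": -0.007, "z": -0.0145, "twist": 0}, {"x": 0, "y": -0.0115, "z": -0.0215, "twist": 0}, {"x": 0, "y": -0.016, "z": -0.028, "twist": 0}, {"x": 0, "y": -0.0215, "z": -0.034, "twist": 0}, {"x": 0, "y": -0.027, "z": -0.0395, "twist": 0}, {"x": 0, "y": -0.033, "z": -0.0445, "twist": 0}, {"x": 0, "y": -0.0395, "z": -0.049, "twist": 0}]'

```text
time: 28.15
tool_pos: [590.8, 136.8, 144.1]
tcp_rot: [3.14, -0.0, 3.004]
contact_force: [-2.8, 5.0, 4.8]
grip_width: 5.0
finger_force: 30.9
```

Run:
```python
from mv import *
o=bot.get_obs(); print(o['contact_force'],o['grip_width'])
y=3.1416-0.1367
a=np.radians(np.array([66,74,82,90,98,106,114,122]))
rows(*[(*cw(1,36+91*np.cos(t)),58+91*np.sin(t)+7.5,y) for t in a])
```

```text
[-2.75901149  5.01804532  4.84696133] 4.966462119912151
t 28.15 tcp [590.8 136.8 144.1] rot [ 3.14  -0.     3.004] q [ 0.1   0.59  1.44  0.    1.12 -1.33] grip 5.0
[589.2 124.7 148.6   3. ] -> [-0.0001 -0.0122 -0.0045] twist -0.0
[587.6 112.9 153.    3. ] -> [-0.0001 -0.0241 -0.0089] twist -0.0
[585.9 100.6 155.6   3. ] -> [-0.0001 -0.0365 -0.0116] twist -0.0
[584.2  88.1 156.5   3. ] -> [-0.0001 -0.0492 -0.0125] twist -0.0
[582.4  75.5 155.6   3. ] -> [-0.0001 -0.0618 -0.0116] twist -0.0
[580.7  63.2 153.    3. ] -> [-0.0001 -0.0743 -0.009 ] twist -0.0
[579.1  51.4 148.6   3. ] -> [-0.0001 -0.0862 -0.0047] twist -0.0
[577.6  40.3 142.7   3. ] -> [-0.0001 -0.0974  0.0013] twist -0.0
```

>>> play_rows --commands '[{"x": 0, "y": -0.012, "z": -0.006, "twist": 0}, {"x": 0, "y": -0.024, "z": -0.0105, "twist": 0}, {"x": 0, "y": -0.0365, "z": -0.0135, "twist": 0}, {"x": 0, "y": -0.049, "z": -0.0145, "twist": 0}, {"x": 0, "y": -0.062, "z": -0.0135, "twist": 0}, {"x": 0, "y": -0.0745, "z": -0.011, "twist": 0}, {"x": 0, "y": -0.086, "z": -0.0065, "twist": 0}, {"x": 0, "y": -0.098, "z": -0.001, "twist": 0}]'

```text
time: 28.95
tool_pos: [576.8, 38.2, 142.8]
tcp_rot: [3.141, -0.002, 3.003]
contact_force: [-0.8, 9.4, -10.8]
grip_width: 4.8
finger_force: 29.9
```

Run:
```python
from mv import *
o=bot.get_obs(); print(o['contact_force'],o['grip_width'],o['finger_force'])
y=3.1416-0.1367
a=np.radians(np.array([130,136]))
rows(*[(*cw(1,36+91*np.cos(t)),58+91*np.sin(t)+7.5,y) for t in a])
s=save('scene','s9.png'); h=cv2.cvtColor(s['pixels'],cv2.COLOR_RGB2HSV)[150:330,300:500]; m=cv2.inRange(h,(20,120,80),(32,255,255))
ys,xs=np.nonzero(m); print(len(xs), xs.min()+300,xs.max()+300,ys.min()+150,ys.max()+150)
for t in (60,90,110,122,140,195):
    t=np.radians(t); print(np.degrees(t).round(),proj(s,[*cw(0,36+91*np.cos(t)),58+91*np.sin(t)]).round())
```

```text
[ -0.80054766   9.39840592 -10.82464161] 4.768248721519466 29.949987418949604
t 28.95 tcp [576.8  38.2 142.8] rot [ 3.141e+00 -2.000e-03  3.003e+00] q [-0.07  0.54  1.52  0.    1.08 -1.5 ] grip 4.8
[576.2  30.1 135.2   3. ] -> [-0.0005 -0.0081  0.0076] twist -0.1
[575.2  23.2 128.7   3. ] -> [-0.0005 -0.015   0.0141] twist -0.1
64 361 391 237 270
60.0 [[414. 239.]]
90.0 [[394. 238.]]
110.0 [[379. 242.]]
122.0 [[371. 246.]]
140.0 [[360. 253.]]
195.0 [[349. 278.]]
```

The ring is past the middle (yellow now at u 361-391, force radial). Open so it snaps over, then lift away.

>>> play_rows --commands '[{"x": 0, "y": -0.004, "z": 0.003, "twist": 0}, {"x": 0, "y": -0.004, "z": 0.003, "twist": 0}, {"x": 0, "y": -0.004, "z": 0.003, "twist": 0}, {"x": 0, "y": -0.004, "z": 0.003, "twist": 0}, {"x": 0, "y": -0.004, "z": 0.003, "twist": 0}, {"x": 0, "y": -0.004, "z": 0.003, "twist": 0}, {"x": 0, "y": -0.004, "z": 0.003, "twist": 0}, {"x": 0, "y": -0.004, "z": 0.003, "twist": 0}]' --jaw 0

```text
time: 29.8
tool_pos: [577.2, 34.8, 141.3]
tcp_rot: [3.142, 0.0, 3.003]
contact_force: [-0.2, -0.4, 0.6]
grip_width: 64.1
finger_force: 0.0
```

>>> play_rows --commands '[{"x": 0, "y": 0, "z": 0, "twist": 0}, {"x": 0, "y": 0, "z": 0, "twist": 0}, {"x": 0, "y": 0, "z": -0.01, "twist": 0}, {"x": 0, "y": 0, "z": -0.03, "twist": 0}, {"x": 0, "y": 0, "z": -0.06, "twist": 0}, {"x": 0, "y": 0, "z": -0.1, "twist": 0}, {"x": 0.04, "y": 0, "z": -0.12, "twist": 0}, {"x": 0.08, "y": 0, "z": -0.13, "twist": 0}]'

```text
time: 30.6
tool_pos: [498.1, 45.6, 273.9]
tcp_rot: [3.141, 0.004, 3.003]
contact_force: [0.2, 1.0, -0.5]
grip_width: 91.7
finger_force: 0.0
```

Run:
```python
from mv import *
rows()
s=save('scene','s10.png'); h=cv2.cvtColor(s['pixels'],cv2.COLOR_RGB2HSV)[200:330,300:500]
m=cv2.inRange(h,(20,110,60),(32,255,255)); ys,xs=np.nonzero(m); i=xs.argmin(); print('yellow',len(xs),xs.min()+300,xs.max()+300,ys.min()+200,ys.max()+200,'left tip',xs[i]+300,ys[i]+200)
r=cv2.inRange(h,(0,150,60),(6,255,255))|cv2.inRange(h,(174,150,60),(180,255,255))
n,l,st,ce=cv2.connectedComponentsWithStats(r)
for k in range(1,n):
    if st[k,4]>20: print('red',st[k]+[300,200,0,0,0],ce[k]+[300,200])
for v in (0,5,10): print('pin',v,[proj(s,[*cw(x,36+v),34]).round(1) for x in (-90,30)])
for t in (170,180,187,195):
    t=np.radians(t); print(np.degrees(t).round(),[proj(s,[*cw(x,36+94*np.cos(t)),58+94*np.sin(t)]).round(1) for x in (-10,10)])
```

```text
t 30.6 tcp [498.1  45.6 273.9] rot [3.141 0.004 3.003] q [-0.06  0.28  1.56  0.    1.31 -1.49] grip 91.7
yellow 166 349 391 259 282 left tip 349 273
red [376 243   9  15  63] [379.57142857 250.11111111]
red [382 260  11   9  58] [387.22413793 264.36206897]
pin 0 [array([[375.6, 242.1]]), array([[391. , 282.2]])]
pin 5 [array([[377.6, 241.8]]), array([[393.2, 281.9]])]
pin 10 [array([[379.6, 241.5]]), array([[395.3, 281.5]])]
170.0 [array([[347.3, 263.5]]), array([[349.6, 270.7]])]
180.0 [array([[346.3, 268.2]]), array([[348.5, 275.3]])]
187.0 [array([[346.3, 271.3]]), array([[348.5, 278.4]])]
195.0 [array([[347. , 274.6]]), array([[349.2, 281.6]])]
```

Run:
```python
from mv import *
def red(f):
    h=cv2.cvtColor(load(f)['pixels'],cv2.COLOR_RGB2HSV)[236:262,366:400]
    r=cv2.inRange(h,(0,150,60),(6,255,255))|cv2.inRange(h,(174,150,60),(180,255,255)); return r
a,b=red('s7.png'),red('s10.png')
for r in (a,b): ys,xs=np.nonzero(r[:20]); print(len(xs),xs.mean()+366,ys.mean()+236,[xs[ys==k].mean().round(1)+366 for k in range(8,20,3)])
s=load('s10.png'); h=cv2.cvtColor(s['pixels'],cv2.COLOR_RGB2HSV)[255:290,340:395]
m=cv2.inRange(h,(18,90,50),(34,255,255))
for row in m: print(''.join('#' if v else '.' for v in row))
```

```text
54 379.1666666666667 249.14814814814815 [np.float64(377.5), np.float64(378.5), np.float64(379.5), np.float64(380.5)]
55 379.21818181818185 249.1818181818182 [np.float64(377.5), np.float64(378.5), np.float64(379.5), np.float64(380.5)]
.......................................................
.......................................................
.......................................................
.......................................................
.........................................######........
....................................##########.........
................................###########............
............................#########..................
........................#########......................
.....................#########.........................
...................#######.............................
.................#####.................................
...............####....................................
..............####.....................................
............####.......................................
............##............
[... 393 characters left out ...]
.........########...........
..........##.....................########..............
..........###.................########.................
..........###.............########.....................
...........####......#########.........................
............##########.................................
...............##......................................
.......................................................
.......................................................
.......................................................
.......................................................
.......................................................
.......................................................
```

The pin hasn't moved since the stop push. The ring reads about 192° ± 3, where the stop is 195°. To make sure it's seated, I'll touch down lightly on its end bar with closed fingers, clear of the bolt (y -49 to -87).

Run:
```python
from mv import *
y=3.1416-0.1367
rows((*cw(0,-69),200,y),(*cw(0,-69),90,y))
```

```text
t 30.65 tcp [492.   46.9 274.4] rot [ 3.141 -0.     3.004] q [-0.06  0.27  1.57  0.    1.31 -1.49] grip 91.4
[568.9 -15.8 200.    3. ] -> [-0.0848 -0.0516  0.0744] twist -0.0
[568.9 -15.8  90.    3. ] -> [-0.0848 -0.0517  0.1844] twist -0.0
```

>>> play_rows --commands '[{"x": -0.03, "y": -0.02, "z": 0.02, "twist": 0}, {"x": -0.06, "y": -0.035, "z": 0.04, "twist": 0}, {"x": -0.085, "y": -0.052, "z": 0.06, "twist": 0}, {"x": -0.085, "y": -0.052, "z": 0.075, "twist": 0}, {"x": -0.085, "y": -0.052, "z": 0.075, "twist": 0}, {"x": -0.085, "y": -0.052, "z": 0.075, "twist": 0}, {"x": -0.085, "y": -0.052, "z": 0.075, "twist": 0}, {"x": -0.085, "y": -0.052, "z": 0.075, "twist": 0}]' --jaw 1

```text
time: 31.45
tool_pos: [575.1, -17.2, 197.6]
tcp_rot: [3.142, 0.002, 3.004]
contact_force: [-0.1, -0.4, 0.1]
grip_width: 32.1
finger_force: 0.0
```

>>> play_rows --commands '[{"x": 0, "y": 0, "z": 0, "twist": 0}, {"x": 0, "y": 0, "z": 0, "twist": 0}, {"x": 0, "y": 0, "z": 0, "twist": 0}, {"x": 0, "y": 0, "z": 0.03, "twist": 0}, {"x": 0, "y": 0, "z": 0.06, "twist": 0}, {"x": 0, "y": 0, "z": 0.09, "twist": 0}, {"x": 0, "y": 0, "z": 0.11, "twist": 0}, {"x": 0, "y": 0, "z": 0.11, "twist": 0}]'

```text
time: 32.25
tool_pos: [573.0, -17.3, 83.4]
tcp_rot: [3.141, -0.006, 3.003]
contact_force: [0.0, 0.2, 0.2]
grip_width: 0.2
finger_force: 0.0
```

Run:
```python
from mv import *
y=3.1416-0.1367
rows((*cw(0,-69),67,y),(*cw(0,-69),63,y))
print(bot.get_obs()['contact_force'])
```

```text
t 32.25 tcp [573.  -17.3  83.4] rot [ 3.141 -0.006  3.003] q [-0.16  0.61  1.59  0.    0.95 -1.6 ] grip 0.2
[568.9 -15.8  67.    3. ] -> [0.0042 0.0009 0.0165] twist -0.1
[568.9 -15.8  63.    3. ] -> [0.0042 0.0009 0.0205] twist -0.1
[0.03021126 0.17665101 0.20723438]
```

>>> play_rows --commands '[{"x": 0.003, "y": 0.001, "z": 0.004, "twist": 0}, {"x": 0.003, "y": 0.001, "z": 0.008, "twist": 0}, {"x": 0.003, "y": 0.001, "z": 0.012, "twist": 0}, {"x": 0.003, "y": 0.001, "z": 0.016, "twist": 0}, {"x": 0.003, "y": 0.001, "z": 0.017, "twist": 0}, {"x": 0.003, "y": 0.001, "z": 0.017, "twist": 0}, {"x": 0.003, "y": 0.001, "z": 0.017, "twist": 0}, {"x": 0.003, "y": 0.001, "z": 0.017, "twist": 0}]'

```text
time: 33.05
tool_pos: [572.2, -16.2, 69.4]
tcp_rot: [3.142, 0.0, 3.003]
contact_force: [-0.4, 0.2, 0.4]
grip_width: 1.0
finger_force: 0.0
```

>>> play_rows --commands '[{"x": 0, "y": 0, "z": 0.001, "twist": 0}, {"x": 0, "y": 0, "z": 0.002, "twist": 0}, {"x": 0, "y": 0, "z": 0.003, "twist": 0}, {"x": 0, "y": 0, "z": 0.004, "twist": 0}, {"x": 0, "y": 0, "z": 0.005, "twist": 0}, {"x": 0, "y": 0, "z": 0.005, "twist": 0}, {"x": 0, "y": 0, "z": 0.005, "twist": 0}, {"x": 0, "y": 0, "z": 0.005, "twist": 0}]'

```text
time: 33.85
tool_pos: [572.1, -16.1, 64.2]
tcp_rot: [3.142, 0.0, 3.003]
contact_force: [0.2, 0.1, -0.6]
grip_width: 0.9
finger_force: 0.0
```

>>> play_rows --commands '[{"x": 0, "y": 0, "z": 0.001, "twist": 0}, {"x": 0, "y": 0, "z": 0.002, "twist": 0}, {"x": 0, "y": 0, "z": 0.003, "twist": 0}, {"x": 0, "y": 0, "z": 0.004, "twist": 0}, {"x": 0, "y": 0, "z": 0.004, "twist": 0}, {"x": 0, "y": 0, "z": 0.004, "twist": 0}, {"x": 0, "y": 0, "z": 0.004, "twist": 0}, {"x": 0, "y": 0, "z": 0.004, "twist": 0}]'

```text
time: 34.65
tool_pos: [572.1, -16.1, 60.3]
tcp_rot: [3.142, 0.0, 3.003]
contact_force: [0.0, 1.2, -0.2]
grip_width: 0.6
finger_force: 0.0
```

No contact at tip height 35, so the tapered tips pass outside the bar. Lift, shift 11 mm inward and repeat.

>>> play_rows --commands '[{"x": 0, "y": 0, "z": -0.01, "twist": 0}, {"x": 0, "y": 0, "z": -0.02, "twist": 0}, {"x": 0, "y": 0.006, "z": -0.02, "twist": 0}, {"x": 0, "y": 0.011, "z": -0.02, "twist": 0}, {"x": 0, "y": 0.011, "z": -0.02, "twist": 0}, {"x": 0, "y": 0.011, "z": -0.015, "twist": 0}, {"x": 0, "y": 0.011, "z": -0.01, "twist": 0}, {"x": 0, "y": 0.011, "z": -0.007, "twist": 0}]'

```text
time: 35.45
tool_pos: [573.1, -5.3, 66.2]
tcp_rot: [3.142, -0.001, 3.003]
contact_force: [0.7, -1.6, -0.2]
grip_width: 0.3
finger_force: 0.0
```

>>> play_rows --commands '[{"x": 0, "y": 0, "z": 0.001, "twist": 0}, {"x": 0, "y": 0, "z": 0.002, "twist": 0}, {"x": 0, "y": 0, "z": 0.003, "twist": 0}, {"x": 0, "y": 0, "z": 0.004, "twist": 0}, {"x": 0, "y": 0, "z": 0.005, "twist": 0}, {"x": 0, "y": 0, "z": 0.006, "twist": 0}, {"x": 0, "y": 0, "z": 0.006, "twist": 0}, {"x": 0, "y": 0, "z": 0.006, "twist": 0}]'

```text
time: 36.25
tool_pos: [573.6, -5.2, 61.2]
tcp_rot: [3.141, 0.0, 3.003]
contact_force: [1.0, 0.2, 0.4]
grip_width: 0.5
finger_force: 0.0
```

>>> play_rows --commands '[{"x": 0, "y": 0, "z": -0.015, "twist": 0}, {"x": 0, "y": 0, "z": -0.02, "twist": 0}, {"x": 0, "y": 0.006, "z": -0.02, "twist": 0}, {"x": 0, "y": 0.006, "z": -0.015, "twist": 0}, {"x": 0, "y": 0.006, "z": -0.01, "twist": 0}, {"x": 0, "y": 0.006, "z": -0.007, "twist": 0}, {"x": 0, "y": 0.006, "z": -0.005, "twist": 0}, {"x": 0, "y": 0.006, "z": -0.005, "twist": 0}]'

```text
time: 37.05
tool_pos: [574.1, 0.7, 65.5]
tcp_rot: [3.142, -0.001, 3.003]
contact_force: [-0.2, -0.2, -0.0]
grip_width: 0.4
finger_force: 0.0
```

>>> play_rows --commands '[{"x": 0, "y": 0, "z": 0.001, "twist": 0}, {"x": 0, "y": 0, "z": 0.002, "twist": 0}, {"x": 0, "y": 0, "z": 0.003, "twist": 0}, {"x": 0, "y": 0, "z": 0.004, "twist": 0}, {"x": 0, "y": 0, "z": 0.005, "twist": 0}, {"x": 0, "y": 0, "z": 0.005, "twist": 0}, {"x": 0, "y": 0, "z": 0.005, "twist": 0}, {"x": 0, "y": 0, "z": 0.005, "twist": 0}]'

```text
time: 37.85
tool_pos: [574.6, 0.7, 61.6]
tcp_rot: [3.141, 0.001, 3.003]
contact_force: [-1.0, -0.1, 4.7]
grip_width: 0.7
finger_force: 2.5
```

Contact at tip height about 37 mm with 4.7 N up, which is exactly the bar's top at its stop (37.5), so the ring is fully over. Retreat and do a final check.

>>> play_rows --commands '[{"x": 0, "y": 0, "z": -0.01, "twist": 0}, {"x": 0, "y": 0, "z": -0.03, "twist": 0}, {"x": 0, "y": 0, "z": -0.07, "twist": 0}, {"x": 0, "y": 0, "z": -0.11, "twist": 0}, {"x": 0, "y": 0, "z": -0.15, "twist": 0}, {"x": 0.04, "y": 0, "z": -0.18, "twist": 0}, {"x": 0.08, "y": 0, "z": -0.19, "twist": 0}, {"x": 0.1, "y": 0, "z": -0.19, "twist": 0}]'

```text
time: 38.65
tool_pos: [473.4, 14.9, 253.4]
tcp_rot: [3.142, 0.003, 3.004]
contact_force: [-0.5, 0.1, 0.1]
grip_width: 0.4
finger_force: 0.0
```

>>> play_rows --commands '[{"x": 0, "y": 0, "z": 0, "twist": 0}, {"x": 0, "y": 0, "z": 0, "twist": 0}, {"x": 0, "y": 0, "z": 0, "twist": 0}, {"x": 0, "y": 0, "z": 0, "twist": 0}, {"x": 0, "y": 0, "z": 0, "twist": 0}, {"x": 0, "y": 0, "z": 0, "twist": 0}, {"x": 0, "y": 0, "z": 0, "twist": 0}, {"x": 0, "y": 0, "z": 0, "twist": 0}]'

```text
time: 39.45
tool_pos: [475.4, 14.5, 251.1]
tcp_rot: [3.142, -0.0, 3.003]
contact_force: [-0.2, -0.5, -0.1]
grip_width: 0.2
finger_force: 0.0
```

Run:
```python
from mv import *
rows()
s=save('scene','s11.png'); p=load('s10.png')
def masks(c):
    h=cv2.cvtColor(c['pixels'],cv2.COLOR_RGB2HSV)
    y=cv2.inRange(h[255:290,340:395],(18,90,50),(34,255,255)); b=cv2.inRange(h[275:335,360:410],(100,120,60),(125,255,255))
    r=cv2.inRange(h[236:256,366:400],(0,150,60),(6,255,255)); o=cv2.inRange(h[230:380,150:270],(5,150,90),(20,255,255))
    return [(int((m>0).sum()),np.argwhere(m).mean(0).round(2)) for m in (y,b,r,o)]
for f in ('s4.png','s10.png','s11.png'): print(f,masks(load(f)))
```

```text
t 39.45 tcp [475.4  14.5 251.1] rot [ 3.142 -0.     3.003] q [-0.13  0.25  1.65  0.    1.24 -1.56] grip 0.2
s4.png [(0, array([nan, nan])), (32, array([25.19, 29.38])), (0, array([nan, nan])), (0, array([nan, nan]))]
s10.png [(202, array([16.58, 29.33])), (31, array([25.1 , 29.39])), (55, array([13.18, 13.22])), (215, array([52.67, 47.55]))]
s11.png [(200, array([16.68, 29.26])), (33, array([25.27, 29.33])), (55, array([13.18, 13.22])), (214, array([52.7 , 47.54]))]<stdin>:8: RuntimeWarning: Mean of empty slice.
  ret = um.true_divide(
```

Ring, bolt knob, T-bar and rod are all unmoved and in place. Handing in.

```bash
python3 -c "
from plant import bot
print(bot.close_job())"
```

```text
the job is handed in; nothing more can be done
None
```

I handed the job in at about 39 s: the bolt is at its stop, the pin is fully home, the ring lies over the pin's end, and the rod is back flat on its mat; no verdict came back, and I viewed 11 pictures, one over the limit of 10.

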